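Lengthen the grow lamp's telescoping arm by one hole

TASK

The moss garden needs light, so draw the grow lamp's telescoping arm out by one hole: squeeze the sprung button flush between two fingers across the arm, slide the outer tube outwards (lamp panel away from the post), and feel for the button popping up fully in the next hole, then let go. Be gentle: do not crush the thin tube or haul it hard against the button while that is locked in a hole, and leave the glass, the pruner and the knife where they are.

Things in the scene. Friction and masses are not known exactly. Their poses are not given: they have to be found in the camera images.
- lamp: fixed part of the grow lamp, bolted down: foot plate 160x110x16 mm, 24 mm square post at own y -185 mm and, level from it along own +y, a 20 mm square inner tube, axis 180 mm above the bench. Origin on the bench straight below the button, under the tube's axis. Own +y: from post to light panel. Own +x: the side where the button pokes out (away from the robot, give or take the yaw). z up
- tube (a joint): how far the outer tube is drawn out along the lamp's +y, m: 0 at the start, range -0.045 to 0.085; slides with 4 N drag and stays where left. 13 mm square holes in its +x wall: the present one; the next for lengthening, 36 to 58 mm from it towards the post (differs from lamp to lamp, not measured: feel for it), which is the last that way; one 32 mm towards the panel (shortens)
- tube_grip (a point): moves with the outer tube: the point on its axis, 180 mm above the bench, in the hole that holds the button at the start. Squeeze here, across the tube; a black rubber pad 22 mm long on top marks it. The outer tube is thin aluminium, 26 mm square outside, wall 2 mm, and dents above 50 N on each side; at the start it reaches from 105 mm behind this point (towards the post) to 160 mm ahead of it
- button_tip (a point): tip of the round steel button, 11 mm across with a 3.5 mm cone on top; on the inner tube; moves only along the lamp's x. Fully out: 17.5 mm from the tube's axis, 4.5 mm proud of the outer tube. Flush: 13 mm, takes 5 N. Then drawing the tube with up to 18 N wedges it under the wall (11 mm), where it rides until a hole comes over it: it pops out and locks, 1 mm play each way. It bends above 20 N
- lamp_head (a point): middle of the underside of the light panel (90 x 130 x 16 mm, hung below the outer tube's end 90 to 220 mm ahead of the button, underside 138 mm above the bench); moves with the outer tube
- garden_glass: bystander: loose glass tumbler with soil and moss, 68 mm diameter, about 90 mm high, standing beyond the light panel; origin under its centre
- pruner: bystander: loose pruning shears with plastic handles, about 175 x 85 x 16 mm, lying flat; origin under the pivot region
- knife: bystander: loose small knife, 180 x 20 x 14 mm, lying flat along its own x; origin near the front end of the handle

How it is judged (in metres and radians):
On the way, in this order (a step that is already met when the one before it is completed fails the run):
1. the button is pressed flush between the fingers while the tube is still in its present hole (x of button_tip in the frame of lamp below 0.0145 m and value of joint tube between -0.005 and 0.005 m), for 0.05 s.
2. the tube is drawn out and the button has popped up fully in the next hole (x of button_tip in the frame of lamp above 0.0165 m and value of joint tube between 0.033 and 0.061 m), for 0.2 s.
At the end, for the whole second after the job is handed in: the outer tube rests 33 to 61 mm further out than at the start with the button popped out to within 1 mm of its full height, which is possible only in the next hole (36 to 58 mm on), and the robot has let go (all of step 2 and velocity of joint tube between -0.005 and 0.005 m/s); the robot touches nothing.
It fails at once if the tube was hauled against the button with more than 20 N (contact force between button and tube above 20 N).
It fails at once if the thin tube was squeezed or shoved with more than 100 N in all (both fingers added) (contact force between the fingers and tube above 100 N).
It fails at once if the glass was moved more than 15 mm (distance of garden_glass from where it was at the start of the episode above 0.015 m).
It fails at once if the pruner was moved more than 15 mm (distance of pruner from where it was at the start of the episode above 0.015 m).
It fails at once if the knife was moved more than 15 mm (distance of knife from where it was at the start of the episode above 0.015 m).
It also fails if it takes over 58 s, if anything falls off the work surface, if the arm or the gripper's body presses on something with over 40 N, if the wrist force passes 120 N, or if a joint passes its speed limit or range.

ROBOT

A 6-joint arm with a two-finger parallel gripper is mounted at the origin on the work surface. World frame = base frame: x ahead of the robot, y to its left, z up, the work surface at z = 0. Lengths are in mm, angles in degrees, forces in N, time in s.
With the tool pointing down it reaches from about 325 to 900 mm from the base axis. Payload 3.5 kg.
Tool frame: the origin (TCP) lies midway between the tips of the shut fingers; the grasp point (between the pads) lies 19 mm behind it; y points along the fingers, z is the direction in which the jaws open and shut, and the axes are right-handed (so a half turn about y gives the same grasp; the last joint's range is limited). The gripper opens to 85 mm and grips with 20 to 120 N. Pads are 22 mm wide; open, the fingers measure 114 mm over their backs; the gripper's body (76 mm by 85 mm) begins 54 mm behind the grasp point. The pads swing forward as they close: fully open they stand 13 mm farther back than shut.
Start: joints at [-76.57, 15.837, -1.513, 72.651, 0, 84.076], TCP at [207.12, -589.68, 231.313] pointing down, gripper open.
Joint ranges: [-178.77, 178.77], [-48.84, 107.48], [-61.69, 71.31], [-111.58, 123.2], [-90, 87.43], [-180, 180]. Speed limits (degrees/s): [147.25, 147.25, 180, 180, 180, 180].

INTERFACE

Orientations are given as [roll, pitch, yaw] about the fixed x, y, z axes, in that order (R = Rz(yaw) Ry(pitch) Rx(roll)).
In Python, from plant import observe, snapshot, close_job, find_in, silhouettes, mark_of gives the robot as it stands.
- The arm moves only by the tool carry_out, never from a script. Its argument "steps" is text: rows parted by semicolons, each of 7 numbers parted by spaces: the shift along the world's x, y, z in cm, then the turn, a rotation vector about the world's x, y, z in rad, then the opening, from -1 (shut) to 1 (fully open), so that 0 is half open. A call has 1 to 10 rows; each row is the pose to reach, as a shift and turn from the pose commanded when the call began; what a row does not reach only later rows make up. A row lasts 1/8 s, in which the tool goes at most 62.5 mm and 10.7 degrees, less where a joint would pass 70% of its speed; a pose out of reach is approached as far as the arm can. A call with a gripper value outside its range is refused whole. The fingers move at their own pace and stop on an object; "grip_force" is the grip in N (left out, the last holds). Time passes only in rows, so rows that repeat a pose let the fingers close. It gives the time, the measured TCP pose, the force and the opening at its end, in the units of the state.
- observe(): the state, without advancing time (a new reading comes with each control period).
- snapshot(name): name is "scene" or "top" or "wrist"; returns a dict with "pixels" (480x640x3 uint8, blue, green, red), "depth" (480x640 float32, mm along the optical axis (not along the pixel's ray), 0 where there is no reading), "fx", "fy", "cx", "cy" (pixels), "rvec" (rotation vector, rad) and "tvec" (3), from world to camera coordinates, as OpenCV has them; the wrist camera has in their place "hand_eye" (4x4, takes a point from camera to tool coordinates, whose origin is the TCP and whose axes are the tool frame's). Camera axes: x right, y down, z forward; pixel columns grow to the right and rows downward; lengths in mm; the calibration is good to about 2 mm. A picture is of the moment at which its call begins: read the wrist's pose just before it.
- close_job(): hands the job in, once; it reports no verdict.
Trained networks look in a picture, given as the dict that the camera call returned (one of the last four; its "shot" number tells which), for a name from the list of things; names that differ only in an ending like _2 or _b are one class to them, and where a whole thing is asked for, a point or a joint stands for the part that bears it (a point fixed in the world has none). Each returns a list of dicts, best first, with "conf" (0 to 1); they miss things now and then, are a little off and sometimes report something else, mostly with a low value. They report only what shows in the picture. A call takes as long as a camera call.
- find_in(picture, target): "at" ([x, y, z] in mm, in world coordinates, good to about 4 mm: the middle of the surface that is visible of it).
- silhouettes(picture, target): "region" (480x640 bool, what is visible of it).
- mark_of(picture, target): "at" ([x, y, z] in mm, in world coordinates, good to about 4 mm: a listed point, or the origin of a listed thing).
The state is a dict: "time": time; "joint_positions": joint angles; "joint_velocities": joint speeds; "effort": joint torques, N m; "ee_pos": TCP position; "ee_rot": TCP orientation; "force": force on the tool from outside, world axes, zero at the start; "moment": the same for the moment, N m; "gripper_width": finger opening in mm.
Only numpy, scipy, OpenCV 4.12 (cv2) and the standard library are available. Lean on these libraries where they do the work, as an engineer would, in place of code of your own. Each camera call takes 0.05 s, during which the arm holds its last target.

## Working session

There is one attempt and no reset: what is moved stays moved. The work goes in short steps, Python scripts to look and compute and a tool call to move; the robot and the scene stay as the last step left them, time stands still between calls to the robot, and variables do not carry over. Pictures are saved under pics/ and viewed, and the job is handed in when it is done.

Besides the shell and the picture viewer there is one more tool, called after "Emit:" in YAML: its name, and indented under it one key for each argument. carry_out: Moves the arm, as the interface text tells. Its arguments: {"type":"object","properties":{"steps":{"type":"string"},"grip_force":{"type":"number"}},"required":["steps"]}

```bash
ls; mkdir -p pics; cat > h.py <<'E'
import numpy as np,cv2
from plant import *
def show(p,n): cv2.imwrite('pics/'+n+'.png',p['pixels'])
E
python3 - <<'E'
from h import *
s=observe();print(s)
for c in ['scene','top']:
    p=snapshot(c);show(p,c+'1')
    for t in ['tube_grip','button_tip','lamp_head','lamp','garden_glass','pruner','knife']:
        r=mark_of(p,t);print(c,t,[(np.round(q['at'],1),round(q['conf'],2)) for q in r[:2]])
E
```

```text
pics
{'time': 0.0, 'joint_positions': array([-7.65695193e+01,  1.58792137e+01, -1.60019447e+00,  7.26515110e+01,
        1.01440364e-03,  8.40771713e+01]), 'joint_velocities': array([-0.07769632, -0.08827673,  0.05911445, -0.00587185, -0.03237934,
       -0.01544009]), 'effort': array([ 8.53448000e-04, -4.45509660e+01,  2.95203173e+01,  1.65292510e-02,
       -4.71041812e-05,  2.30403536e-07]), 'ee_pos': array([ 206.94393663, -588.89264414,  230.13002846]), 'ee_rot': array([-9.01301156e+01,  1.45183717e-02, -1.60646708e+02]), 'force': array([ 0.99938403, -0.30898399,  0.12391273]), 'moment': array([ 0.0355235 , -0.01882328,  0.00159708]), 'gripper_width': 85.79233855026132}
scene tube_grip [(array([602.9, -19.9, 178.8]), 0.94), (array([480.3,  23. ,   2.9]), 0.23)]
scene button_tip [(array([616.6, -21.3, 180.6]), 0.46)]
scene lamp_head [(array([628.4, 129.2, 138.6]), 0.73), (array([603.7, -16.9, 178.7]), 0.42)]
scene lamp []
scene garden_glass [(array([643.2, 280.9,   1.5]), 0.87)]
scene pruner [(array([7.884e+02, 7.000e-01, 3.100e+00]), 0.65)]
scene knife [(array([476.5,  21.2,   1.3]), 0.88)]
top tube_grip [(array([606.9, -17.2, 184.6]), 0.66)]
top button_tip []
top lamp_head [(array([626.1, 129.3, 136.7]), 0.56)]
top lamp []
top garden_glass [(array([640.4, 278.8,   0.7]), 0.73)]
top pruner [(array([788.5,  -1.8,  -1.5]), 0.67)]
top knife [(array([476.2,  22.9,   1.3]), 0.98)]
```

View pics/scene1.png

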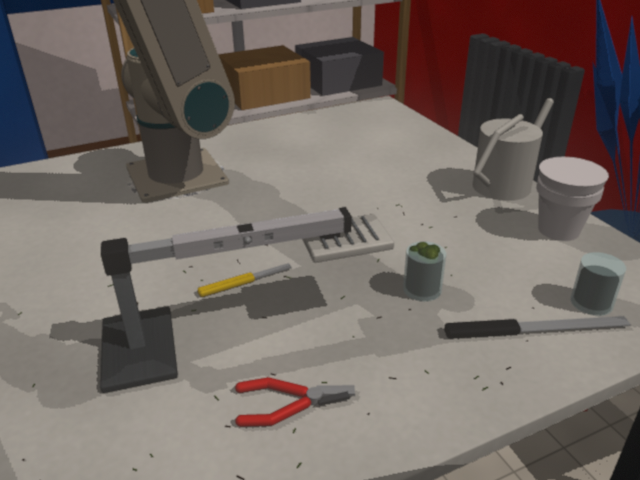

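View pics/top1.png

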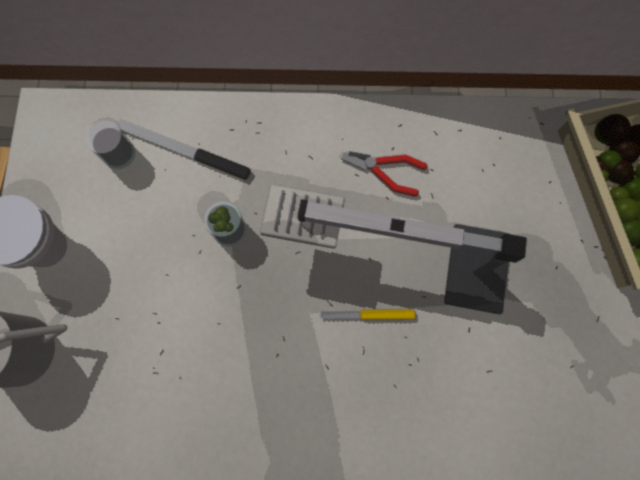

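The scene view shows the lamp post at left (115,255) and the tube running to the panel at about (345,225). The pad is at (247,228) with the button just below it. The top view has the pad at (398,226), and the tube points left and slightly up. Next I'll fit the tube axis from depth.

```bash
cat >> h.py <<'E'
def cloud(p):
    R=cv2.Rodrigues(np.array(p['rvec'],float))[0];t=np.array(p['tvec'],float).ravel()
    v,u=np.mgrid[:480,:640];d=p['depth'].astype(float)
    C=np.stack([(u-p['cx'])/p['fx']*d,(v-p['cy'])/p['fy']*d,d],-1)
    W=(C-t)@R; W[d<=0]=np.nan
    return W
E
python3 - <<'E'
from h import *
for c in ['top','scene']:
    p=snapshot(c);W=cloud(p)
    for z0,z1 in [(186,200)]:
        m=(W[...,2]>z0)&(W[...,2]<z1)&(abs(W[...,0]-605)<70)&(W[...,1]>-115)&(W[...,1]<105)
        P=W[m];print(c,len(P),'z',np.median(P[:,2]))
        ys=np.arange(-110,105,15);mids=[]
        for y in ys:
            q=P[(P[:,1]>=y)&(P[:,1]<y+15)]
            if len(q)>5: mids.append((y+7.5,q[:,0].min(),q[:,0].max(),np.median(q[:,0]),len(q)))
        mids=np.array(mids);print(np.round(mids,1))
        k=np.polyfit(mids[:,0],(mids[:,1]+mids[:,2])/2,1);print('slope deg',np.degrees(np.arctan(k[0])),k)
    # dark pad
    g=p['pixels'].max(2);mm=m&(g<70);
    print('pad',mm.sum(),np.nanmean(W[mm],0),np.nanmin(W[mm],0),np.nanmax(W[mm],0))
    u,v=(398,226) if c=='top' else (247,228)
    f=cv2.resize(p['pixels'][v-50:v+50,u-70:u+70],None,fx=5,fy=5,interpolation=cv2.INTER_CUBIC);cv2.imwrite('pics/z_%s.png'%c,f)
E
```

```text
top 2350 z 192.71595569076976
[[-102.5  576.6  604.5  590.3  168. ]
 [ -87.5  579.4  606.7  592.9  160. ]
 [ -72.5  581.6  609.4  594.8  168. ]
 [ -57.5  584.1  613.1  597.4  158. ]
 [ -42.5  586.7  615.2  600.2  165. ]
 [ -27.5  589.   617.   602.1  155. ]
 [ -12.5  591.5  620.1  605.1  170. ]
 [   2.5  593.5  622.8  607.5  153. ]
 [  17.5  596.4  624.   610.4  158. ]
 [  32.5  598.7  627.1  612.6  164. ]
 [  47.5  601.3  630.4  615.2  152. ]
 [  62.5  603.9  632.8  617.7  167. ]
 [  77.5  607.   634.7  620.1  151. ]
 [  92.5  609.1  637.8  622.5  152. ]
 [ 107.5  611.5  638.   622.1   57. ]]
slope deg 9.41710436745535 [1.65855651e-01 6.07723033e+02]
pad 160 [603.38597681 -17.68287141 192.66410703] [578.44585522 -97.81189697 186.01022808] [615.08409298 104.83456349 198.84468759]
scene 2054 z 193.2969013860219
[[-102.5  575.2  608.1  598.8  156. ]
 [ -87.5  578.5  610.3  599.4  151. ]
 [ -72.5  583.3  612.4  602.5  148. ]
 [ -57.5  584.2  615.5  605.3  142. ]
 [ -42.5  586.8  617.5  607.4  144. ]
 [ -27.5  590.3  620.6  612.   144. ]
 [ -12.5  591.9  625.4  614.3  142. ]
 [   2.5  595.4  625.1  614.7  134. ]
 [  17.5  596.8  628.3  618.6  141. ]
 [  32.5  599.4  629.8  620.4  138. ]
 [  47.5  601.6  634.   622.3  136. ]
 [  62.5  604.2  636.6  625.2  134. ]
 [  77.5  608.1  637.2  627.4  129. ]
 [  92.5  610.3  640.   630.7  131. ]
 [ 107.5  614.9  641.4  631.    37. ]]
slope deg 9.675140372861824 [1.70486604e-01 6.09686267e+02]
pad 87 [605.03172578 -20.4610704  194.69463269] [594.66633865 -30.94558199 193.02509806] [616.24759239 -10.77005154 196.88828261]
```

View pics/z_scene.png

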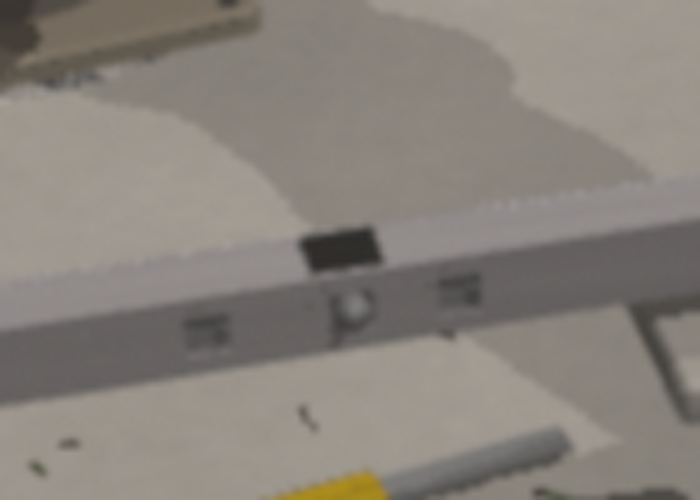

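Emit:
carry_out:
  steps: "0 0 10 0 0 0 1;8 12 10 0 0 0.2 1;40 57 10 0 0 1.067 1;40 57 10 0 0 1.067 1;40 57 10 0 0 1.067 1;40 57 10 0 0 1.067 1;40 57 10 0 0 1.067 1;40 57 10 0 0 1.067 1;40 57 10 0 0 1.067 1;40 57 10 0 0 1.067 1"
  grip_force: 30

```text
time: 2.15
ee_pos: [529.6, -129.2, 327.0]
ee_rot: [-89.9, -0.0, -99.5]
force: [1.1, -0.9, 0.3]
gripper_width: 85.5
```

```bash
python3 - <<'E'
from h import *
p=snapshot('scene');R=cv2.Rodrigues(np.array(p['rvec'],float))[0];t=np.array(p['tvec'],float).ravel()
C=-R.T@t;a=np.radians(9.5);d=np.array([np.sin(a),np.cos(a),0]);e=np.array([np.cos(a),-np.sin(a),0])
P0=np.array([604.6,-18.5,180])+13*e
for n,(U,V) in {'next':(207,333),'btn':(350,306),'short':(461,292),'padL':(305,255),'padR':(378,247)}.items():
    u=247-70+U/5;v=228-50+V/5
    r=R.T@np.array([(u-p['cx'])/p['fx'],(v-p['cy'])/p['fy'],1])
    X=C+r*((P0-C)@e)/(r@e);print(n,X.round(1),(X-P0)@d)
E
```

```text
next [610.2 -63.8 180.7] -43.75818146805203
btn [617.1 -22.4 182. ] -1.75468929765082
short [622.6  10.2 180.6] 31.280835884483654
padL [615.2 -33.7 201.7] -13.277152728025781
padR [618.7 -12.8 200.5] 7.946259709034719
```

Emit:
carry_out:
  steps: "7.5 11 0 0 0 0 1;7.5 11 0 0 0 0 1;7.5 11 0 0 0 0 1;7.5 11 0 0 0 0 1"

```text
time: 2.7
ee_pos: [603.5, -20.9, 326.4]
ee_rot: [-90.0, -0.0, -99.4]
force: [0.2, -0.4, -1.0]
gripper_width: 85.3
```

```bash
python3 - <<'E'
from h import *
from scipy.spatial.transform import Rotation as Ro
s=observe();print(s['ee_pos'],s['ee_rot'],s['gripper_width'])
p=snapshot('wrist');show(p,'w1');np.save('he.npy',p['hand_eye'])
H=np.array(p['hand_eye']);Rt=Ro.from_euler('xyz',s['ee_rot'],degrees=True).as_matrix()
v,u=np.mgrid[:480,:640];d=p['depth'].astype(float)
Cc=np.stack([(u-p['cx'])/p['fx']*d,(v-p['cy'])/p['fy']*d,d],-1)
W=(Cc@H[:3,:3].T+H[:3,3])@Rt.T+s['ee_pos']
m=(d>0)&(W[...,2]>188)&(W[...,2]<200)&(abs(W[...,0]-605)<60)&(abs(W[...,1]+18)<90)
P=W[m];print(len(P),np.median(P[:,2]))
r=[]
for y in np.arange(-90,70,15):
    q=P[(P[:,1]>=y)&(P[:,1]<y+15)]
    if len(q)>20:r.append((y+7.5,*np.percentile(q[:,0],[3,97])))
r=np.array(r);print(r.round(1));k=np.polyfit(r[:,0],r[:,1:].mean(1),1);print(k,np.degrees(np.arctan(k[0])))
mm=m&(p['pixels'].max(2)<70);print(mm.sum(),np.median(W[mm],0),np.percentile(W[mm],[5,95],axis=0))
for t in ['tube_grip','button_tip']: print(t,[(q['at'],q['conf']) for q in mark_of(p,t)])
E
```

```text
[603.51333394 -20.86948309 326.36740065] [-9.00461983e+01 -3.27606607e-02 -9.94475224e+01] 85.34886423854411
9649 193.16770390205855
[[-82.5 582.3 606.9]
 [-67.5 584.7 609.2]
 [-52.5 586.9 612.1]
 [-37.5 589.5 614.6]
 [-22.5 592.1 616.8]
 [ -7.5 594.8 619.4]
 [  7.5 597.  622.1]
 [ 22.5 599.5 624.4]
 [ 37.5 602.1 626.9]
 [ 52.5 604.8 629.6]
 [ 67.5 606.9 631.6]]
[1.66064768e-01 6.08254484e+02] 9.428764752412238
861 [604.66469283 -19.54338005 194.09317592] [[595.93212815 -29.5612178  192.93639654]
 [613.39044829  -9.86026692 195.24283507]]
tube_grip [([607.8, -20.9, 180.4], 0.94)]
button_tip [([623.6, -21.0, 182.5], 0.43)]
```

View pics/w1.png

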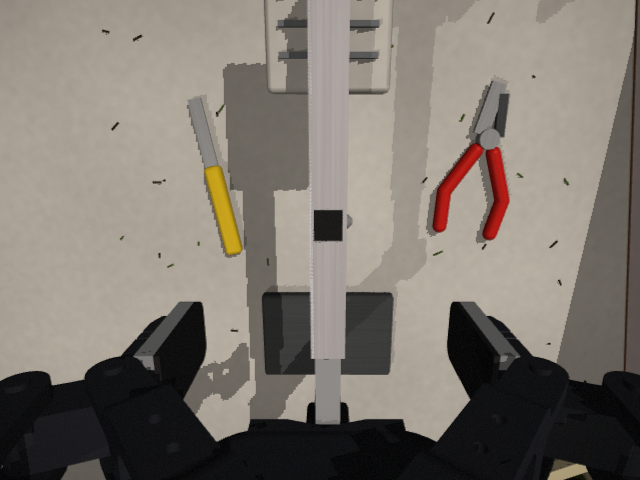

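The wrist view shows the pad at (328,226) and the button poking out at (348,221). The tube is parallel to the fingers' plane. The grip centre comes out at about (605,-19.7), so I'll descend there.

Emit:
carry_out:
  steps: "0.15 0.12 -5 0 0 0 1;0.15 0.12 -10 0 0 0 1;0.15 0.12 -14 0 0 0 1;0.15 0.12 -16.7 0 0 0 1;0.15 0.12 -16.7 0 0 0 0.5;0.15 0.12 -16.7 0 0 0 0.1;0.15 0.12 -16.7 0 0 0 0.1;0.15 0.12 -16.7 0 0 0 0.1"
  grip_force: 25

```text
time: 3.85
ee_pos: [606.1, -20.0, 161.2]
ee_rot: [-89.8, 0.0, -99.5]
force: [-0.9, -0.5, 0.4]
gripper_width: 47.0
```

```bash
python3 - <<'E'
from h import *
s=observe();print(s['ee_pos'],s['ee_rot'],s['gripper_width'],s['force'])
p=snapshot('wrist');show(p,'w2')
p=snapshot('scene');cv2.imwrite('pics/s2.png',cv2.resize(p['pixels'][120:320,130:380],None,fx=3,fy=3))
E
```

```text
[606.11589605 -19.99629958 161.20130542] [-8.98463439e+01  3.12640795e-03 -9.95155301e+01] 46.96615497919317 [-0.85031477 -0.50242799  0.38528958]
```

View pics/w2.png

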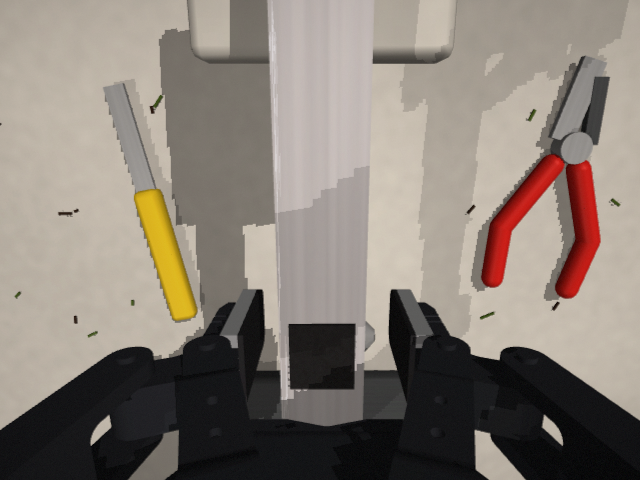

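View pics/s2.png

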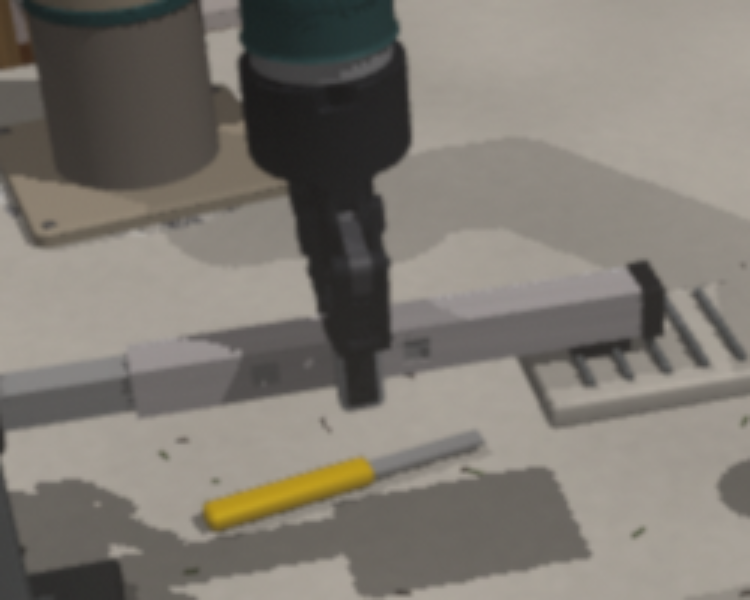

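Emit:
carry_out:
  steps: "-0.07 0.02 -0.2 0 0 0 0;-0.07 0.02 -0.2 0 0 0 -0.1;-0.07 0.02 -0.2 0 0 0 -0.17;-0.07 0.02 -0.2 0 0 0 -0.22;-0.07 0.02 -0.2 0 0 0 -0.26;-0.07 0.02 -0.2 0 0 0 -0.26"
  grip_force: 20

```text
time: 4.7
ee_pos: [605.1, -19.7, 157.9]
ee_rot: [-89.9, 0.0, -99.5]
force: [2.2, -0.9, 0.3]
gripper_width: 31.6
```

Emit:
carry_out:
  steps: "0 0 0 0 0 0 -0.3;0 0 0 0 0 0 -0.33;0 0 0 0 0 0 -0.36;0 0 0 0 0 0 -0.38;0 0 0 0 0 0 -0.4;0 0 0 0 0 0 -0.4"
  grip_force: 20

```text
time: 5.45
ee_pos: [604.7, -19.6, 158.2]
ee_rot: [-90.0, 0.0, -99.5]
force: [2.1, 0.4, 4.7]
gripper_width: 26.2
```

```bash
python3 - <<'E'
from h import *
s=observe();print(s['ee_pos'],s['gripper_width'],s['force'],s['moment'])
p=snapshot('wrist');show(p,'w3')
E
```

```text
[604.66160954 -19.572393   158.18732789] 26.15838884014898 [2.12706518 0.3938951  4.71989105] [ 0.01069105 -0.4869798   0.03147916]
```

View pics/w3.png

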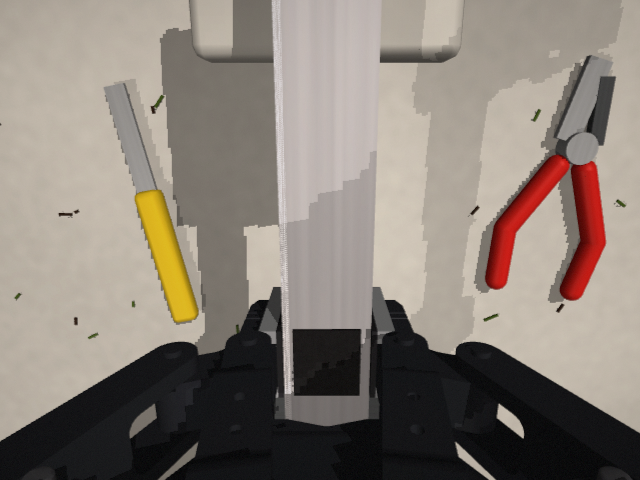

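The wrist view shows both fingers flat on the tube and no button protruding. The opening is 26.2 mm, so the button is flush. I'll firm the grip and draw gently.

Emit:
carry_out:
  steps: "0 0 0 0 0 0 -0.45;0 0 0 0 0 0 -0.5;0 0 0 0 0 0 -0.5;0 0 0 0 0 0 -0.5"
  grip_force: 30

```text
time: 6.0
ee_pos: [604.7, -19.6, 158.2]
ee_rot: [-90.0, 0.0, -99.5]
force: [2.6, 0.8, 6.1]
gripper_width: 25.9
```

Emit:
carry_out:
  steps: "0.008 0.05 0 0 0 0 -0.5;0.016 0.1 0 0 0 0 -0.5;0.024 0.15 0 0 0 0 -0.5;0.032 0.2 0 0 0 0 -0.5"

```text
time: 6.5
ee_pos: [604.7, -19.4, 158.2]
ee_rot: [-90.0, -0.2, -99.6]
force: [1.9, -6.3, 5.8]
gripper_width: 25.4
```

Emit:
carry_out:
  steps: "0.008 0.05 0 0 0 0 -0.5;0.016 0.1 0 0 0 0 -0.5;0.016 0.1 0 0 0 0 -0.5"

```text
time: 6.88
ee_pos: [604.7, -19.1, 158.2]
ee_rot: [-90.0, -0.3, -99.6]
force: [2.5, -6.6, 6.1]
gripper_width: 25.5
```

Emit:
carry_out:
  steps: "0.008 0.05 0 0 0 0 -0.5;0.016 0.1 0 0 0 0 -0.5;0.016 0.1 0 0 0 0 -0.5"

```text
time: 7.25
ee_pos: [604.9, -18.2, 158.2]
ee_rot: [-90.0, -0.3, -99.6]
force: [1.2, -6.7, 5.6]
gripper_width: 25.9
```

Emit:
carry_out:
  steps: "0.008 0.05 0 0 0 0 -0.5;0.016 0.1 0 0 0 0 -0.5;0.024 0.15 0 0 0 0 -0.5;0.032 0.2 0 0 0 0 -0.5"

```text
time: 7.75
ee_pos: [605.2, -16.5, 158.2]
ee_rot: [-90.0, -0.4, -99.6]
force: [1.1, -8.1, 4.8]
gripper_width: 25.8
```

Emit:
carry_out:
  steps: "0.008 0.05 0 0 0 0 -0.5;0.016 0.1 0 0 0 0 -0.5;0.024 0.15 0 0 0 0 -0.5;0.032 0.2 0 0 0 0 -0.5"

```text
time: 8.25
ee_pos: [605.3, -15.8, 158.2]
ee_rot: [-90.0, -0.5, -99.6]
force: [0.5, -11.5, 5.9]
gripper_width: 26.2
```

Emit:
carry_out:
  steps: "0.008 0.05 0 0 0 0 -0.5;0.016 0.1 0 0 0 0 -0.5;0.016 0.1 0 0 0 0 -0.5"

```text
time: 8.62
ee_pos: [605.4, -15.5, 158.2]
ee_rot: [-90.0, -0.6, -99.7]
force: [0.1, -14.2, 5.6]
gripper_width: 25.4
```

```bash
python3 - <<'E'
from h import *
s=observe();print(s['ee_pos'],s['gripper_width'],s['force'],s['moment'])
p=snapshot('wrist');show(p,'w4')
E
```

```text
[605.35383524 -15.5430774  158.2217608 ] 25.41545485772152 [  0.05535873 -14.19105908   5.5756507 ] [-2.26796425 -0.07933567  0.14609562]
```

View pics/w4.png

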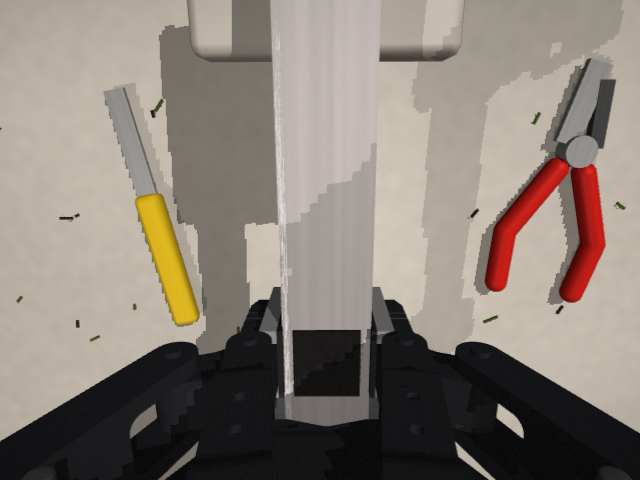

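The pad hasn't shifted between the fingers (top edge at y=331, previously 329), so there is no slip. The tube has moved about 4 mm and is now wedging.

Emit:
carry_out:
  steps: "0.008 0.05 0 0 0 0 -0.5;0.008 0.05 0 0 0 0 -0.5;0.016 0.1 0 0 0 0 -0.5;0.016 0.1 0 0 0 0 -0.5"

```text
time: 9.18
ee_pos: [605.4, -15.3, 158.2]
ee_rot: [-90.0, -0.7, -99.7]
force: [-0.8, -15.6, 5.9]
gripper_width: 25.8
```

Emit:
carry_out:
  steps: "0.008 0.05 0 0 0 0 -0.5;0.008 0.05 0 0 0 0 -0.5"

```text
time: 9.43
ee_pos: [605.4, -15.1, 158.2]
ee_rot: [-90.0, -0.8, -99.7]
force: [0.4, -15.9, 6.1]
gripper_width: 25.8
```

Emit:
carry_out:
  steps: "0.008 0.05 0 0 0 0 -0.5;0.008 0.05 0 0 0 0 -0.5;0.008 0.05 0 0 0 0 -0.5"

```text
time: 9.8
ee_pos: [605.4, -15.1, 158.2]
ee_rot: [-90.0, -0.8, -99.7]
force: [-0.1, -16.8, 6.9]
gripper_width: 25.9
```

Emit:
carry_out:
  steps: "0.008 0.05 0 0 0 0 -0.5;0.008 0.05 0 0 0 0 -0.5;0.008 0.05 0 0 0 0 -0.5"

```text
time: 10.18
ee_pos: [605.4, -14.9, 158.2]
ee_rot: [-90.0, -0.9, -99.7]
force: [-0.8, -17.9, 6.0]
gripper_width: 25.5
```

Emit:
carry_out:
  steps: "0.008 0.05 0 0 0 0 -0.5;0.008 0.05 0 0 0 0 -0.5;0.008 0.05 0 0 0 0 -0.5;0.008 0.05 0 0 0 0 -0.5"

```text
time: 10.68
ee_pos: [605.4, -14.8, 158.2]
ee_rot: [-90.0, -0.9, -99.7]
force: [-2.1, -19.6, 5.6]
gripper_width: 25.8
```

```bash
python3 - <<'E'
from h import *
s=observe();print(s['ee_pos'],s['gripper_width'],s['force'],s['moment'])
p=snapshot('wrist');show(p,'w5')
p=snapshot('scene');cv2.imwrite('pics/s5.png',cv2.resize(p['pixels'][190:290,150:290],None,fx=5,fy=5,interpolation=cv2.INTER_CUBIC))
E
```

```text
[605.44940675 -14.83529072 158.18053025] 25.75729470827819 [ -2.14640402 -19.60756405   5.62870732] [-3.32210219  0.2354356   0.15600796]
```

View pics/s5.png

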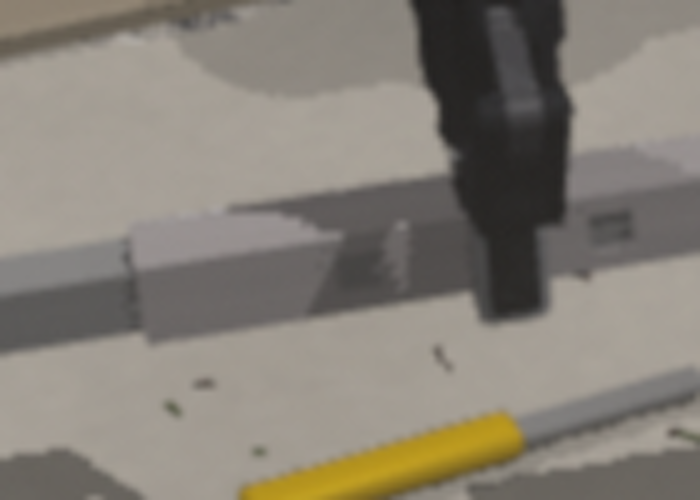

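View pics/w5.png

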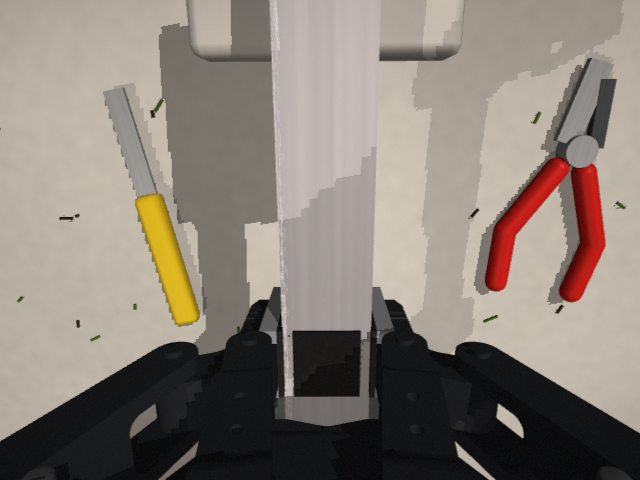

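Emit:
carry_out:
  steps: "0.008 0.05 0 0 0 0 -0.5;0.008 0.05 0 0 0 0 -0.5;0.008 0.05 0 0 0 0 -0.5;0.008 0.05 0 0 0 0 -0.5"

```text
time: 11.28
ee_pos: [606.5, -8.8, 158.2]
ee_rot: [-90.0, -0.2, -99.6]
force: [1.9, -3.1, 5.4]
gripper_width: 26.0
```

The wedge gave way. The tube is now about 11 mm out and the force has dropped to plain drag.

Emit:
carry_out:
  steps: "0.033 0.2 0 0 0 0 -0.5;0.066 0.4 0 0 0 0 -0.5;0.099 0.6 0 0 0 0 -0.5;0.132 0.8 0 0 0 0 -0.5;0.165 1.0 0 0 0 0 -0.5;0.198 1.2 0 0 0 0 -0.5;0.231 1.4 0 0 0 0 -0.5;0.264 1.6 0 0 0 0 -0.5;0.297 1.8 0 0 0 0 -0.5;0.33 2.0 0 0 0 0 -0.5"

```text
time: 12.52
ee_pos: [609.6, 9.8, 158.2]
ee_rot: [-90.0, -0.4, -99.6]
force: [2.3, -8.2, 6.0]
gripper_width: 25.6
```

Emit:
carry_out:
  steps: "0.016 0.1 0 0 0 0 -0.5;0.033 0.2 0 0 0 0 -0.5;0.05 0.3 0 0 0 0 -0.5;0.066 0.4 0 0 0 0 -0.5;0.083 0.5 0 0 0 0 -0.5"

```text
time: 13.15
ee_pos: [610.4, 14.9, 158.1]
ee_rot: [-90.0, -0.4, -99.6]
force: [1.2, -8.2, 6.0]
gripper_width: 25.8
```

Emit:
carry_out:
  steps: "0.012 0.07 0 0 0 0 -0.5;0.024 0.14 0 0 0 0 -0.5;0.035 0.21 0 0 0 0 -0.5;0.047 0.28 0 0 0 0 -0.5"

```text
time: 13.65
ee_pos: [611.1, 18.8, 158.2]
ee_rot: [-90.0, -0.2, -99.6]
force: [3.0, 0.2, 4.8]
gripper_width: 25.6
```

Emit:
carry_out:
  steps: "0.008 0.05 0 0 0 0 -0.5;0.016 0.1 0 0 0 0 -0.5;0.024 0.15 0 0 0 0 -0.5"

```text
time: 14.02
ee_pos: [611.5, 21.0, 158.2]
ee_rot: [-89.9, -0.2, -99.6]
force: [3.1, -3.0, 5.4]
gripper_width: 25.6
```

```bash
python3 - <<'E'
from h import *
s=observe();print(s['ee_pos'],s['gripper_width'],s['force'],s['moment'])
p=snapshot('scene');print([(q['at'],q['conf']) for q in mark_of(p,'button_tip')]);cv2.imwrite('pics/s6.png',cv2.resize(p['pixels'][190:290,170:310],None,fx=5,fy=5,interpolation=cv2.INTER_CUBIC))
E
```

```text
[611.45689079  21.03961631 158.17354672] 25.647720189190892 [ 3.13088888 -2.96506282  5.40457786] [-0.75489157 -0.35104835 -0.00452256]
[([620.1, -22.9, 178.8], 0.61)]
```

View pics/s6.png

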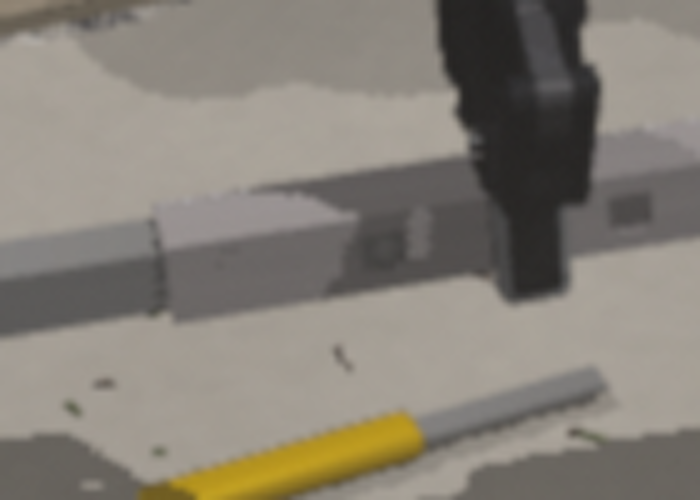

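The scene crop shows the button inside the new hole at (387,245), at about 41 mm of travel. I'll nudge on and feel for the lock.

Emit:
carry_out:
  steps: "0.008 0.05 0 0 0 0 -0.5;0.016 0.1 0 0 0 0 -0.5;0.016 0.1 0 0 0 0 -0.5"

```text
time: 14.5
ee_pos: [611.5, 21.4, 158.2]
ee_rot: [-90.0, -0.2, -99.6]
force: [1.6, -5.3, 4.6]
gripper_width: 26.0
```

Emit:
carry_out:
  steps: "0.008 0.05 0 0 0 0 -0.5;0.016 0.1 0 0 0 0 -0.5;0.016 0.1 0 0 0 0 -0.5"

```text
time: 14.88
ee_pos: [611.7, 22.3, 158.2]
ee_rot: [-89.9, -0.2, -99.6]
force: [3.0, -4.1, 6.0]
gripper_width: 25.3
```

Emit:
carry_out:
  steps: "0.008 0.05 0 0 0 0 -0.5;0.016 0.1 0 0 0 0 -0.5;0.016 0.1 0 0 0 0 -0.5"

```text
time: 15.25
ee_pos: [611.9, 23.3, 158.2]
ee_rot: [-89.9, -0.2, -99.6]
force: [2.0, -4.0, 4.6]
gripper_width: 25.3
```

Emit:
carry_out:
  steps: "0.008 0.05 0 0 0 0 -0.5;0.016 0.1 0 0 0 0 -0.5;0.016 0.1 0 0 0 0 -0.5"

```text
time: 15.62
ee_pos: [611.9, 23.7, 158.2]
ee_rot: [-89.9, -0.3, -99.6]
force: [2.4, -5.5, 5.5]
gripper_width: 25.6
```

Emit:
carry_out:
  steps: "0.008 0.05 0 0 0 0 -0.5;0.016 0.1 0 0 0 0 -0.5;0.016 0.1 0 0 0 0 -0.5"

```text
time: 16.0
ee_pos: [611.9, 23.9, 158.2]
ee_rot: [-90.0, -0.4, -99.6]
force: [1.6, -8.1, 4.8]
gripper_width: 25.7
```

```bash
python3 - <<'E'
from h import *
s=observe();print(s['ee_pos'],s['gripper_width'],s['force'],s['moment'])
p=snapshot('scene');print([(q['at'],q['conf']) for q in mark_of(p,'button_tip')]);cv2.imwrite('pics/s7.png',cv2.resize(p['pixels'][210:260,200:270],None,fx=10,fy=10,interpolation=cv2.INTER_CUBIC))
E
```

```text
[611.9158112   23.92006843 158.15131381] 25.670773498368956 [ 1.57189454 -8.07848546  4.8220692 ] [-1.52438115 -0.2199483   0.09287082]
[([617.7, -24.7, 180.3], 0.41), ([609.7, 24.6, 176.2], 0.34)]
```

View pics/s7.png

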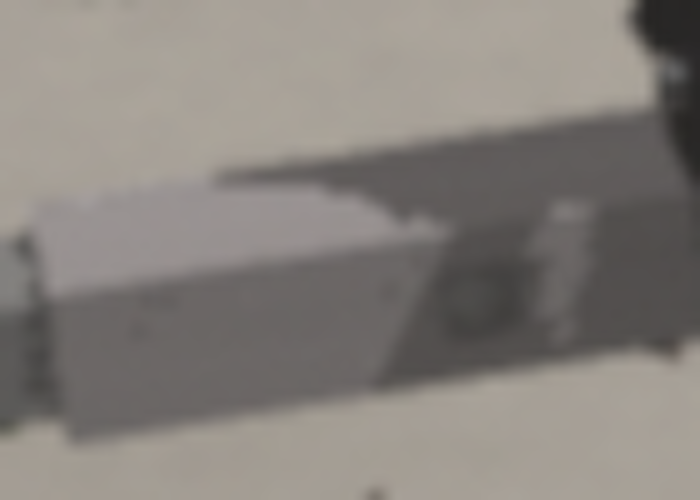

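Emit:
carry_out:
  steps: "-0.016 -0.1 0 0 0 0 -0.5;-0.032 -0.2 0 0 0 0 -0.5;-0.048 -0.3 0 0 0 0 -0.5;-0.064 -0.4 0 0 0 0 -0.5;-0.064 -0.4 0 0 0 0 -0.5"

```text
time: 16.73
ee_pos: [611.9, 23.6, 158.2]
ee_rot: [-89.9, 0.0, -99.5]
force: [3.5, 2.5, 5.7]
gripper_width: 25.6
```

Emit:
carry_out:
  steps: "-0.016 -0.1 0 0 0 0 -0.5;-0.032 -0.2 0 0 0 0 -0.5;-0.032 -0.2 0 0 0 0 -0.5"

```text
time: 17.1
ee_pos: [611.7, 22.1, 158.2]
ee_rot: [-89.9, 0.1, -99.5]
force: [3.0, 2.5, 5.1]
gripper_width: 25.4
```

Emit:
carry_out:
  steps: "-0.016 -0.1 0 0 0 0 -0.5;-0.032 -0.2 0 0 0 0 -0.5;-0.032 -0.2 0 0 0 0 -0.5"

```text
time: 17.48
ee_pos: [611.4, 21.0, 158.1]
ee_rot: [-89.9, 0.2, -99.5]
force: [4.0, 5.3, 5.0]
gripper_width: 25.8
```

Emit:
carry_out:
  steps: "-0.008 -0.05 0 0 0 0 -0.5;-0.016 -0.1 0 0 0 0 -0.5;-0.016 -0.1 0 0 0 0 -0.5"

```text
time: 17.85
ee_pos: [611.4, 20.9, 158.1]
ee_rot: [-89.9, 0.3, -99.4]
force: [4.3, 7.0, 4.3]
gripper_width: 25.8
```

Emit:
carry_out:
  steps: "-0.008 -0.05 0 0 0 0 -0.5;-0.016 -0.1 0 0 0 0 -0.5;-0.016 -0.1 0 0 0 0 -0.5"

```text
time: 18.23
ee_pos: [611.4, 20.7, 158.1]
ee_rot: [-89.9, 0.4, -99.4]
force: [4.4, 9.2, 5.1]
gripper_width: 25.8
```

The tube now stops both ways, at about 41 mm and 44 mm, so it is locked. I'll centre it, then release.

Emit:
carry_out:
  steps: "0.033 0.2 0 0 0 0 -0.5;0.066 0.4 0 0 0 0 -0.5;0.1 0.6 0 0 0 0 -0.5;0.105 0.65 0 0 0 0 -0.5"

```text
time: 18.73
ee_pos: [611.7, 22.3, 158.1]
ee_rot: [-90.0, -0.2, -99.5]
force: [2.9, -5.3, 6.4]
gripper_width: 25.6
```

Emit:
carry_out:
  steps: "-0.025 -0.15 0 0 0 0 -0.5;-0.025 -0.15 0 0 0 0 -0.3;-0.025 -0.15 0 0 0 0 0;-0.025 -0.15 0 0 0 0 0.4;-0.025 -0.15 0 0 0 0 0.8;-0.025 -0.15 0 0 0 0 1;-0.025 -0.15 0 0 0 0 1;-0.025 -0.15 0 0 0 0 1"

```text
time: 19.73
ee_pos: [611.3, 22.2, 157.7]
ee_rot: [-90.0, -0.0, -99.5]
force: [0.4, -0.0, 0.5]
gripper_width: 85.7
```

Emit:
carry_out:
  steps: "0 0 3 0 0 0 1;0 0 7 0 0 0 1;0 0 11 0 0 0 1;0 0 16 0 0 0 1;0 0 16 0 0 0 1;0 0 16 0 0 0 1"

```text
time: 20.48
ee_pos: [611.2, 22.2, 317.5]
ee_rot: [-90.0, -0.0, -99.5]
force: [0.3, -0.0, -0.5]
gripper_width: 85.4
```

```bash
python3 - <<'E'
from h import *
s=observe();print(s['ee_pos'],s['gripper_width'],s['force'],s['time'])
w=snapshot('wrist');print([(np.round(q['at'],1),q['conf']) for q in mark_of(w,'button_tip')]);show(w,'w8')
p=snapshot('scene');print([(np.round(q['at'],1),q['conf']) for q in mark_of(p,'button_tip')]);cv2.imwrite('pics/s8.png',cv2.resize(p['pixels'][195:275,180:300],None,fx=6,fy=6,interpolation=cv2.INTER_CUBIC))
for t in ['tube_grip','garden_glass','pruner','knife']:print(t,[(np.round(q['at'],1),q['conf']) for q in mark_of(p,t)][:1])
E
```

```text
[611.18906517  22.22983179 317.46809685] 85.39355054211326 [ 0.27877812 -0.03841542 -0.52448478] 20.475
[]
[(array([620. , -21.9, 175.5]), 0.43)]
tube_grip [(array([612.6,  22.6, 178.9]), 0.84)]
garden_glass [(array([ 6.40e+02,  2.82e+02, -6.00e-01]), 0.95)]
pruner [(array([785.4,  -4.1,   3. ]), 0.74)]
knife [(array([478.3,  22.5,   2.4]), 0.9)]
```

View pics/s8.png

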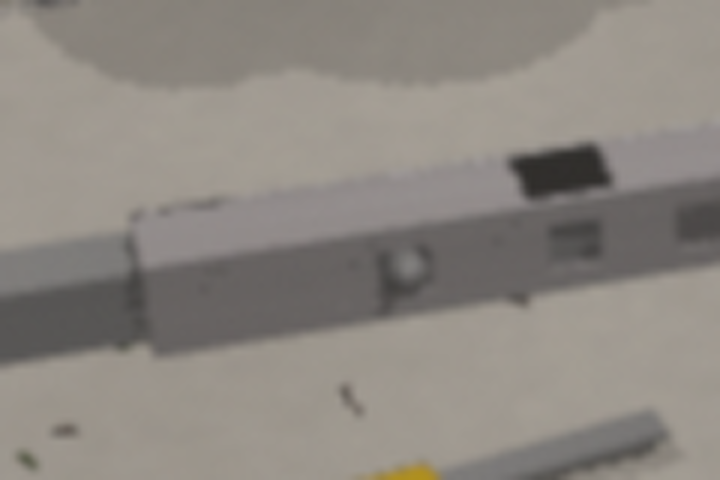

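View pics/w8.png

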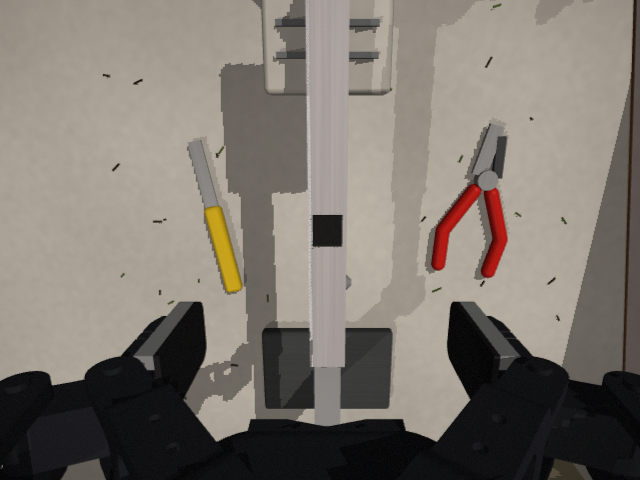

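The scene crop shows the button standing proud in the new hole at (408,265), and the old hole is now empty at (575,242). The wrist view shows the button poking out at (347,282), about as far as at the start. The gripper is open and clear, so I'll hand in.

```bash
python3 -c "
from plant import *
print(close_job())"
```

```text
the job is handed in; nothing more can be done
None
```

I drew the lamp's outer tube out by one hole, about 42–43 mm, and handed the job in at about 21 s; no verdict is reported.

- **Button and draw:** I squeezed the button flush between the fingers (26 mm opening, 20–30 N grip). I then drew the tube slowly until the button wedged under the wall. The last wrist reading before it gave way was about 20 N in all, including drag, which is close to the 20 N button limit. I estimate the force on the button itself was lower, but it was not measured separately.
- **Lock check:** With the tube in the next hole, it stopped both ways, at about 41 mm and 44 mm of travel. That is about 3 mm of free movement, against the 2 mm stated, and I put the difference down to arm compliance and measurement error.
- **Final pictures:** The button stands proud in the new hole and the old hole is empty. The gripper is open, 160 mm higher, and reads almost no force. The network did not find the button in the last wrist picture, but it is visible there.
- **Glass, pruner and knife:** All three were measured within about 6 mm of where they started, which is about the accuracy of the networks.

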